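Rake the boot-tray stones level

ROBOT

A 6-joint arm with a two-finger parallel gripper is mounted at the origin on the work surface. World frame = base frame: x ahead of the robot, y to its left, z up, the work surface at z = 0. Lengths are in m, angles in rad, forces in N, time in s.
With the tool pointing down it reaches from about 0.4 to 0.825 m from the base axis. Payload 7 kg.
Tool frame: the origin (TCP) lies at the very end of the fingers, on their centre line; the grasp point (between the pads) lies 19 mm behind it; y points along the fingers, x is the direction in which the jaws open and shut, and the axes are right-handed (so a half turn about y gives the same grasp; the last joint's range is limited). The gripper opens to 88 mm and grips with 3 to 60 N. Pads are 19 mm wide; open, the fingers measure 130 mm over their backs; the gripper's body (78 mm by 193 mm) begins 47 mm behind the grasp point.
Start: joints at [1.617, 0.359, 0.012, 0, -1.224, -0.288], TCP at [0.162, 0.655, 0.227] pointing down, gripper open.
Joint ranges: [-3.07, 3.07], [-1.43, 2.12], [-1.02, 1.25], [-3.03, 1.67], [-3.05, -0], [-3.03, 3.03]. Speed limits (rad/s): [2.39, 2.39, 3.01, 3.14, 3.14, 3.14].

INTERFACE

Orientations are given as [roll, pitch, yaw] about the fixed x, y, z axes, in that order (R = Rz(yaw) Ry(pitch) Rx(roll)).
In Python, from station import arm gives the robot as it stands.
- The arm moves only by the tool move_arm, never from a script. Its arguments are lists of equal length, an entry for each row: "jaw": the closure, from 0 (fully open) to 1 (shut); "offset": the shift along the tool's x, y, z in m, a list of three; "roll": the turn about the tool's y in rad. In form: {"jaw": [jaw, ...], "offset": [[dx, dy, dz], ...], "roll": [roll, ...]}. A call has 1 to 5 rows; each row shifts and turns the commanded pose from where the row before left it, along the tool's axes as they then stand; what a row does not reach is not made up. A row lasts 1/8 s, in which the tool goes at most 62.5 mm and 10.7 degrees, less where a joint would pass 70% of its speed; a pose out of reach is approached as far as the arm can. A call is refused whole if a number of a shift passes 0.0625 or a number of a turn 0.188, either way. A call with a gripper value outside its range is refused whole. The fingers move at their own pace and stop on an object; "grip_force" is the grip in N (left out, the last holds). Time passes only in rows, so rows that do not move let the fingers close. It gives the time, the measured TCP pose, the force and the opening at its end, in the units of the state.
- arm.get_state(): the state, without advancing time (a new reading comes with each control period).
- arm.grab_frame(name): name is "scene" or "side" or "wrist"; returns a dict with "pixels" (480x640x3 uint8, blue, green, red), "fovy" (degrees; the focal length in pixels is half the picture's height over the tangent of half this angle, whatever the lens; pixels are square), "cx", "cy" (the principal point, pixels), "position" and "attitude" of the camera in the world; the wrist camera has in their place "hand_eye" (4x4, takes a point from camera to tool coordinates, whose origin is the TCP and whose axes are the tool frame's). Camera axes: x right, y down, z forward; pixel columns grow to the right and rows downward; lengths in m; the calibration is good to about 2 mm. A picture is of the moment at which its call begins: read the wrist's pose just before it. There is no depth.
- arm.job_done(): hands the job in, once; it reports no verdict.
Trained networks look in a picture, given as the dict that the camera call returned (one of the last four; its "shot" number tells which), for a name from the list of things; names that differ only in an ending like _2 or _b are one class to them, and where a whole thing is asked for, a point or a joint stands for the part that bears it (a point fixed in the world has none). Each returns a list of dicts, best first, with "p" (0 to 1); they miss things now and then, are a little off and sometimes report something else, mostly with a low value. They report only what shows in the picture. A call takes as long as a camera call. They do not tell look-alikes from the thing itself.
- arm.recognise(picture, thing): "position" ([x, y, z] in m, in world coordinates, good to about 4 mm: the middle of the surface that is visible of it).
- arm.landmark_of(picture, thing): "position" ([x, y, z] in m, in world coordinates, good to about 4 mm: a listed point, or the origin of a listed thing).
The state is a dict: "t": time; "q": joint angles; "qd": joint speeds; "joint_efforts": joint torques, N m; "eef_pos": TCP position; "ee_rot": TCP orientation; "force": force on the tool from outside, world axes, zero at the start; "moment": the same for the moment, N m; "width": finger opening in m.
Only numpy, scipy, OpenCV 4.12 (cv2) and the standard library are available. Lean on these libraries where they do the work, as an engineer would, in place of code of your own. Each camera call takes 0.05 s, during which the arm holds its last target.

TASK

Take the hand rake from its caddy and rake the six heaped stone chips along the boot tray into an even single layer: all lying flat, none on another, with about two in each third of the tray's length. Keep the tines lightly on the tray floor while raking towards and past the middle of the tray (the floor board leans a little, so feel for it) and never press hard, 12 N at most; move the chips with the rake only, not the fingers. Then stand the rake back upright in its caddy, and leave the other things alone.

Things in the scene. Friction and masses are not known exactly. Their poses are not given: they have to be found in the camera images.
- tray: Grey plastic boot tray, fixed, outside 142 x 312 mm, walls 6 mm thick and 55 mm high; inside 130 (x) by 300 mm (y). Origin: centre of the underside, on the shelf. y runs along its length; the chips start heaped at its -y end. Its thirds are 100 mm long each (boundaries at y = -50 and +50 mm).
- tray_floor (a point): Point fixed to the tray on its floor, mid-width, 60 mm from the tray's centre towards its -y end, 26 mm above its underside; axes as the tray's. On the -y side of it the floor is level grey plastic. On the +y side is a wooden board that leans along the tray by up to 0.07 rad either way (rises or falls up to 7 mm per 100 mm). The lean is not measured; the board keeps it under light pressing.
- caddy: White open-topped plastic rake caddy, fixed, outside 128 (x) by 32 (y) by 45 mm high, walls and bottom 4 mm thick, inside 120 by 24 mm. Origin: centre of the underside. The rake stands upright in it, head lengthwise along the caddy's x.
- rake_grip (a point): Centre of the handle of the hand rake, a loose upright tool of 0.2 kg, 130 mm tall: dark wooden handle 24 (x) by 22 mm (y) from 66 to 130 mm above the tine tips, below it a wooden foot block 50 x 22 mm at 54 to 66 mm. This point is 85 mm above the tine tips; z up along the handle, x along the head. It rakes along its y.
- rake_tips (a point): Middle of the row of tine tips of the rake (head not pushed in). Steel head 110 mm wide (x): crossbar 16 mm thick (y) at 30 to 44 mm above the tips, six tines 6 x 5 mm pointing down, 20 mm apart. The head is sprung along the handle: it starts to give at about 2 N, then gives 1 mm per 4 N, up to 8 mm.
- chip1: Grey stone chip, 36 (x) by 28 (y) by 12 mm (z), about 26 g, origin in its centre. Starts in the bottom layer, row next to the tray's -y end wall.
- chip2: Grey stone chip, 36 (x) by 28 (y) by 12 mm (z), about 26 g, origin in its centre. Starts in the bottom layer, row next to the tray's -y end wall.
- chip3: Grey stone chip, 36 (x) by 28 (y) by 12 mm (z), about 26 g, origin in its centre. Starts in the bottom layer, second row, an open gap of about 17 mm from the first row.
- chip4: Grey stone chip, 36 (x) by 28 (y) by 12 mm (z), about 26 g, origin in its centre. Starts in the bottom layer, second row, an open gap of about 17 mm from the first row.
- chip5: Grey stone chip, 36 (x) by 28 (y) by 12 mm (z), about 26 g, origin in its centre. Starts on top, bridging the gap between the two bottom rows, its long side along the tray.
- chip6: Grey stone chip, 36 (x) by 28 (y) by 12 mm (z), about 26 g, origin in its centre. Starts on top, bridging the gap between the two bottom rows, its long side along the tray.
- mug: White ceramic mug, 80 mm wide, 90 mm high, origin under its centre; leave alone.
- strainer: Stainless sink strainer, 88 mm across, 26 mm high, origin under its centre; leave alone.
- brush: Bamboo scrubbing brush, 190 x 50 x 40 mm, origin under its centre; leave alone.
- wood_block: Pale wooden cedar block, 60 x 40 x 50 mm, origin under its centre; leave alone.
Things that resemble listed ones, but are neither listed nor needed, are in the scene too. Leave any blue look-alike of the chip5 alone. What is shaped like the chip4 but turquoise is not meant.

How it is judged:
By the outcome, as a careful person would: the job done as asked, in the order asked, and still so for the second after the job is handed in, with the robot touching nothing.
It also fails if it takes over 61 s, if anything falls off the work surface, if the arm or the gripper's body presses on something with over 40 N, if the wrist force passes 120 N, or if a joint passes its speed limit or range.

## Working session

There is one attempt and no reset: what is moved stays moved. The work goes in short steps, Python scripts to look and compute and a tool call to move; the robot and the scene stay as the last step left them, time stands still between calls to the robot, and variables do not carry over. Pictures are saved under pics/ and viewed, and the job is handed in when it is done.

Besides the shell and the picture viewer there is one more tool, called in YAML: its name, and indented under it one key for each argument. move_arm: Moves the arm, as the interface text tells. Its arguments: {"type":"object","properties":{"jaw":{"type":"array","items":{"type":"number"}},"offset":{"type":"array","items":{"type":"array","items":{"type":"number"}}},"roll":{"type":"array","items":{"type":"number"}},"grip_force":{"type":"number"}},"required":["jaw","offset","roll"]}

```bash
ls; mkdir -p pics; cat > h.py <<'E'
import numpy as np, cv2
from station import arm
from scipy.spatial.transform import Rotation as R
def rot(a): return R.from_euler('xyz',a)
def save(f,n): cv2.imwrite('pics/'+n+'.png',f['pixels'])
def st():
    s=arm.get_state(); print('t',round(s['t'],3),'pos',np.round(s['eef_pos'],4),'rot',np.round(s['ee_rot'],3),'F',np.round(s['force'],2),'M',np.round(s['moment'],2),'w',round(s['width'],4)); return s
E
python3 - <<'E'
from h import *
s=st(); print(rot(s['ee_rot']).as_matrix().round(3)); print(np.round(s['q'],3))
for n in ['scene','side']:
    f=arm.grab_frame(n); save(f,n+'0'); print(n,f['position'],f['attitude'],f['fovy'],f['cx'],f['cy'])
    for th in ['tray','tray_floor','caddy','rake_grip','rake_tips','chip1','chip5']:
        print(th,[(np.round(d['position'],3).tolist(),round(d['p'],2)) for d in arm.landmark_of(f,th)][:9])
st()
E
```

```text
pics
t 0.0 pos [0.1615 0.6549 0.2256] rot [-1.571 -0.002 -1.813] F [-0.17  0.92 -0.56] M [ 0.02 -0.01  0.01] w 0.0878
[[-0.24  -0.     0.971]
 [-0.971 -0.002 -0.24 ]
 [ 0.002 -1.     0.   ]]
[ 1.617  0.359  0.011 -0.    -1.224 -0.288]
scene [ 0.80887636 -0.47855409  0.8820725 ] [-2.58236049  0.00342383  0.58499783] 57.261254568362034 313.7889483590652 238.14625977016067
tray [([0.563, -0.192, -0.0], 0.8)]
tray_floor [([0.57, -0.251, 0.026], 0.66)]
caddy [([0.506, 0.119, 0.002], 0.79), ([0.731, 0.094, 0.001], 0.58)]
rake_grip [([0.506, 0.12, 0.088], 0.7)]
rake_tips [([0.51, 0.12, 0.004], 0.84)]
chip1 [([0.649, -0.419, 0.003], 0.82), ([0.61, -0.293, 0.049], 0.74), ([0.544, -0.298, 0.047], 0.7), ([0.546, -0.322, 0.029], 0.61), ([0.544, -0.276, 0.033], 0.54), ([0.421, -0.246, 0.007], 0.52), ([0.607, -0.311, 0.032], 0.48), ([0.599, -0.266, 0.033], 0.47)]
chip5 [([0.649, -0.419, 0.003], 0.82), ([0.61, -0.293, 0.049], 0.74), ([0.544, -0.298, 0.047], 0.7), ([0.546, -0.322, 0.029], 0.61), ([0.544, -0.276, 0.033], 0.54), ([0.421, -0.246, 0.007], 0.52), ([0.607, -0.311, 0.032], 0.48), ([0.599, 
[... 316 characters left out ...]
rip [([0.505, 0.119, 0.091], 0.72)]
rake_tips [([0.505, 0.121, 0.003], 0.77)]
chip1 [([0.649, -0.42, 0.01], 0.79), ([0.549, -0.321, 0.03], 0.74), ([0.546, -0.276, 0.032], 0.74), ([0.603, -0.293, 0.043], 0.74), ([0.599, -0.27, 0.036], 0.72), ([0.55, -0.297, 0.049], 0.56), ([0.608, -0.313, 0.035], 0.55), ([0.419, -0.248, 0.01], 0.51)]
chip5 [([0.649, -0.42, 0.01], 0.79), ([0.549, -0.321, 0.03], 0.74), ([0.546, -0.276, 0.032], 0.74), ([0.603, -0.293, 0.043], 0.74), ([0.599, -0.27, 0.036], 0.72), ([0.55, -0.297, 0.049], 0.56), ([0.608, -0.313, 0.035], 0.55), ([0.419, -0.248, 0.01], 0.51)]
t 0.8 pos [0.1616 0.6553 0.2266] rot [-1.571  0.    -1.813] F [0.01 0.59 0.56] M [ 0.02 -0.02 -0.04] w 0.088
```

View pics/scene0.png

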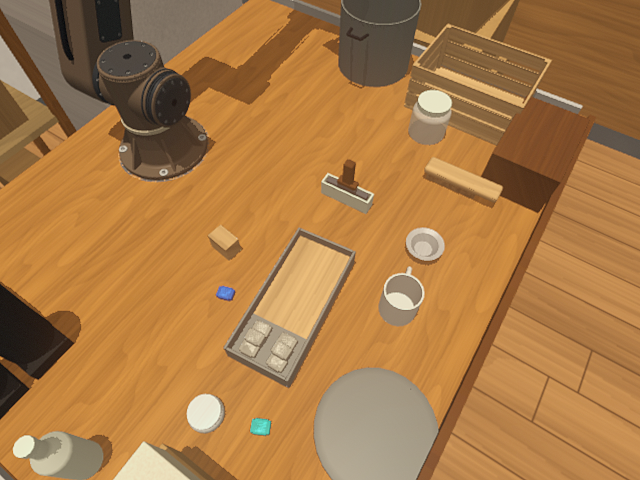

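View pics/side0.png

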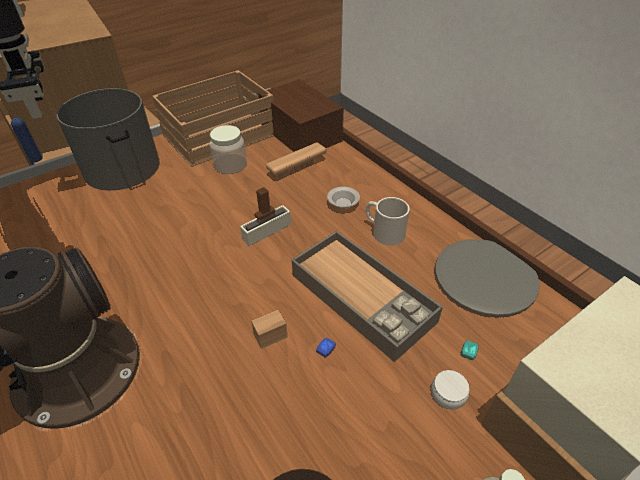

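```bash
python3 - <<'E'
import cv2
a=cv2.imread('pics/scene0.png');b=cv2.imread('pics/side0.png')
cv2.imwrite('pics/ct.png',cv2.resize(a[220:395,215:365],None,fx=3.4,fy=3.4,interpolation=cv2.INTER_CUBIC))
cv2.imwrite('pics/cc.png',cv2.resize(a[150:220,310:385],None,fx=8,fy=8,interpolation=cv2.INTER_CUBIC))
cv2.imwrite('pics/st.png',cv2.resize(b[225:365,285:445],None,fx=4,fy=4,interpolation=cv2.INTER_CUBIC))
cv2.imwrite('pics/sc.png',cv2.resize(b[180:250,230:300],None,fx=8,fy=8,interpolation=cv2.INTER_CUBIC))
E
```

```text
(no output)
```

View pics/ct.png

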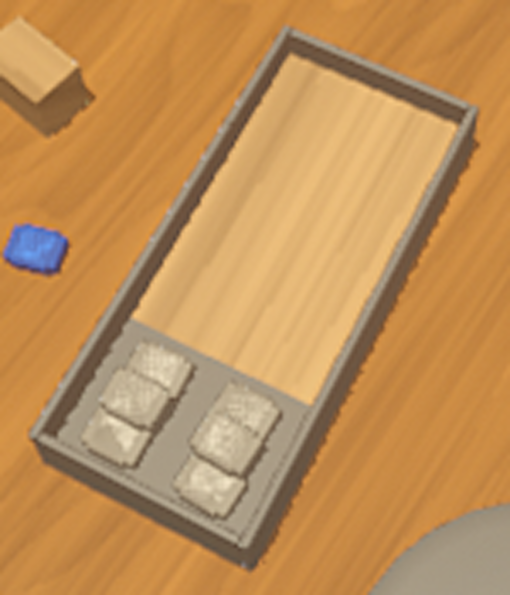

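View pics/cc.png

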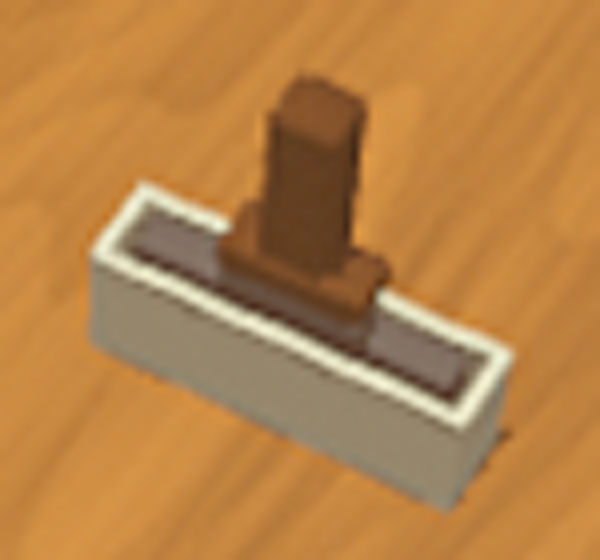

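View pics/st.png

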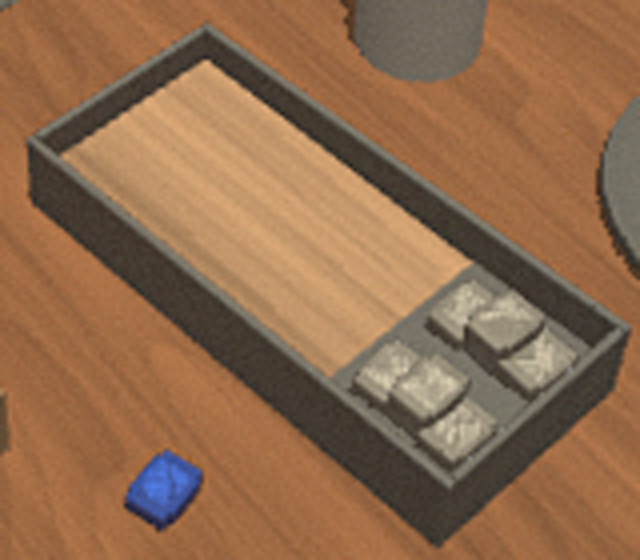

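View pics/sc.png

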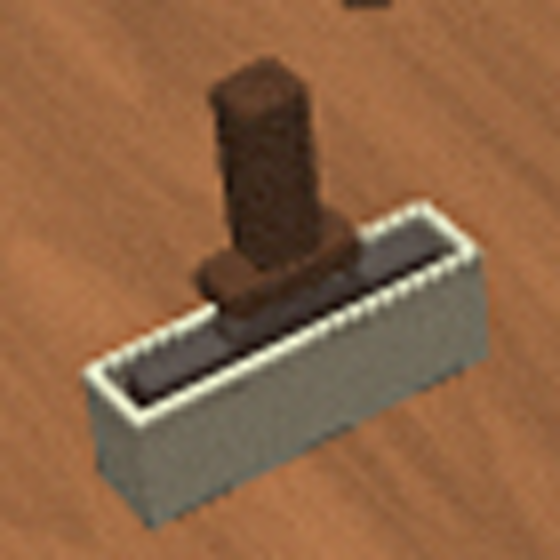

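```bash
cat >> h.py <<'E'
CAM={'scene':([ 0.80887636,-0.47855409,0.8820725],[-2.58236049,0.00342383,0.58499783],57.261254568362034,313.789,238.146),
'side':([0.10795941,-0.67309511,0.81603471],[-2.33924604,0.01034651,-0.62212474],54.18721216847124,318.278,239.724)}
def proj(n,P):
    p,a,f,cx,cy=CAM[n]; q=rot(a).inv().apply(np.atleast_2d(P)-p); F=240/np.tan(np.radians(f/2))
    return np.c_[cx+F*q[:,0]/q[:,2],cy+F*q[:,1]/q[:,2]]
def ray(n,uv):
    p,a,f,cx,cy=CAM[n]; F=240/np.tan(np.radians(f/2)); uv=np.atleast_2d(uv)
    d=rot(a).apply(np.c_[(uv[:,0]-cx)/F,(uv[:,1]-cy)/F,np.ones(len(uv))]); return np.array(p),d
def onz(n,uv,z):
    p,d=ray(n,uv); z=np.broadcast_to(z,len(d)); return p+d*((z-p[2])/d[:,2])[:,None]
E
python3 - <<'E'
from h import *
from scipy.optimize import least_squares
def crop(a,s,o): return np.array(a)/s+np.array(o)
sc=crop([(288,30),(477,108),(245,545),(33,437)],3.4,(215,220))
sd=crop([(30,142),(207,25),(628,330),(447,485)],4,(285,225))
print(onz('scene',sc,.055).round(4)); print(onz('side',sd,.055).round(4))
def fit(sc,sd,hx,hy,z,x0):
    C=np.array([[-hx,hy],[hx,hy],[hx,-hy],[-hx,-hy]])
    def pts(v):
        c,s=np.cos(v[2]),np.sin(v[2]); return np.c_[v[0]+C[:,0]*c-C[:,1]*s,v[1]+C[:,0]*s+C[:,1]*c,np.full(4,z)]
    f=lambda v:np.r_[proj('scene',pts(v))-sc,proj('side',pts(v))-sd].ravel()
    r=least_squares(f,x0); print(r.x.round(4),np.round(r.fun.reshape(-1,2),1).tolist())
fit(sc,sd,.071,.156,.055,[.56,-.19,0])
sc=crop([(147,183),(513,352),(462,425),(92,250)],8,(310,150))
sd=crop([(425,202),(482,250),(140,420),(85,372)],8,(230,180))
print(onz('scene',sc,.045).round(4)); print(onz('side',sd,.045).round(4))
fit(sc,np.roll(sd,1,axis=0),.064,.016,.045,[.505,.12,0])
E
```

```text
[[ 0.4806 -0.0454  0.055 ]
 [ 0.6154 -0.028   0.055 ]
 [ 0.6504 -0.3338  0.055 ]
 [ 0.5159 -0.351   0.055 ]]
[[ 0.475  -0.0489  0.055 ]
 [ 0.6127 -0.0311  0.055 ]
 [ 0.6473 -0.3372  0.055 ]
 [ 0.5113 -0.3512  0.055 ]]
[ 0.564  -0.1895  0.1151] [[-1.2, -1.9], [0.8, -0.3], [0.1, 1.7], [-2.4, -0.6], [-1.4, -1.7], [0.1, -1.8], [1.5, -1.5], [0.5, 0.5]]
[[0.4421 0.1355 0.045 ]
 [0.569  0.1402 0.045 ]
 [0.5697 0.1082 0.045 ]
 [0.4423 0.1038 0.045 ]]
[[0.5678 0.1363 0.045 ]
 [0.5695 0.1057 0.045 ]
 [0.4434 0.101  0.045 ]
 [0.4405 0.1297 0.045 ]]
[0.506  0.1204 0.0413] [[-0.6, 0.3], [-0.1, 0.4], [0.1, 0.5], [-0.3, 0.6], [-0.5, -1.1], [-0.1, -0.8], [0.0, -0.4], [-0.4, -0.1]]
```

move_arm:
  jaw: [0,0,0,0,0]
  offset:
    - [0.042,0,0.044]
    - [0.042,0,0.044]
    - [0.042,0,0.044]
    - [0.042,0,0.044]
    - [0.042,0,0.044]
  roll: [0,0,0,0,0]

```text
t: 1.42
eef_pos: [0.3257, 0.3971, 0.2269]
ee_rot: [-1.571, 0.001, -1.812]
force: [0.3, 0.3, -0.2]
width: 0.0876
```

move_arm:
  jaw: [0,0,0,0,0]
  offset:
    - [0.042,0,0.044]
    - [0.042,0,0.044]
    - [0.042,0,0.044]
    - [0.042,0,0.044]
    - [0.042,0,0.044]
  roll: [0,0,0,0,0]

```text
t: 2.05
eef_pos: [0.4891, 0.1405, 0.2271]
ee_rot: [-1.57, 0.001, -1.812]
force: [0.4, 0.6, -0.0]
width: 0.0872
```

move_arm:
  jaw: [0,0,0]
  offset:
    - [0.017,0,0.022]
    - [0,0,0]
    - [0,0,0]
  roll: [-0.14,-0.144,0]

```text
t: 2.42
eef_pos: [0.5057, 0.12, 0.2266]
ee_rot: [-1.571, 0.0, -1.531]
force: [-0.1, -0.1, 0.2]
width: 0.0881
```

```bash
cat >> h.py <<'E'
def goto(s,p,yaw=None):
    """tool-frame delta to world TCP target p, and roll to make tool-x heading=yaw"""
    M=rot(s['ee_rot']).as_matrix(); d=M.T@(np.array(p)-s['eef_pos']); h=np.arctan2(M[1,0],M[0,0])
    print('delta tool',d.round(4),'roll',None if yaw is None else round(-(yaw-h),4),'heading',round(h,4),'y-axis',M[:,1].round(3))
E
python3 - <<'E'
from h import *
s=st(); f=arm.grab_frame('wrist'); save(f,'w1'); print(f['hand_eye'].round(4),f['fovy'],f['cx'],f['cy'])
for th in ['rake_grip','caddy']: print(th,[(np.round(d['position'],3).tolist(),round(d['p'],2)) for d in arm.landmark_of(f,th)][:3])
goto(s,[.506,.120,.082],-1.5295); print(s['q'])
E
```

```text
t 2.425 pos [0.5057 0.12   0.2266] rot [-1.571  0.    -1.531] F [-0.13 -0.09  0.24] M [-0.01 -0.04 -0.01] w 0.0881
[[ 1.000e+00  1.400e-03 -4.000e-04 -8.000e-04]
 [ 7.000e-04 -2.531e-01  9.674e-01 -1.586e-01]
 [ 1.300e-03 -9.674e-01 -2.531e-01  6.830e-02]
 [ 0.000e+00  0.000e+00  0.000e+00  1.000e+00]] 67.43749176209798 316.4485600275049 234.27988592892933
rake_grip [([0.503, 0.119, 0.088], 0.7)]
caddy [([0.504, 0.122, -0.0], 0.97)]
delta tool [0.     0.1446 0.0003] roll -0.0011 heading -1.5306 y-axis [ 0.  0. -1.]
[ 6.10888295e-01  1.02125446e-01 -3.26333583e-01 -4.83339114e-05
 -1.14224095e+00  1.00009923e+00]
```

View pics/w1.png

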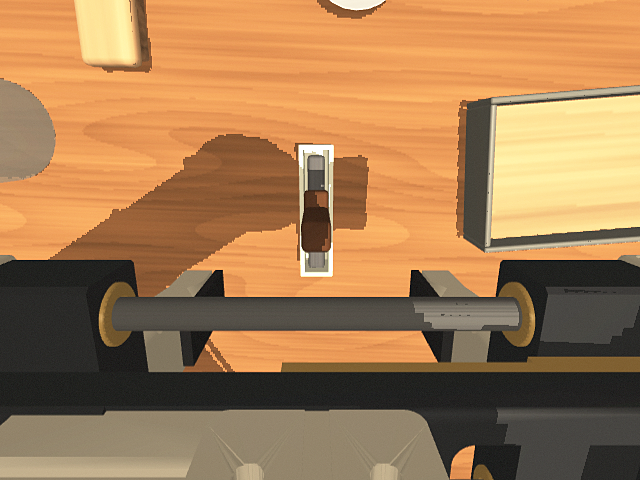

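move_arm:
  jaw: [0,0,0,0,0]
  offset:
    - [0,0.04,0]
    - [0,0.04,0]
    - [0,0.03,0]
    - [0,0.02,0]
    - [0,0.015,0]
  roll: [0,0,0,0,0]

```text
t: 3.2
eef_pos: [0.5053, 0.1208, 0.0808]
ee_rot: [-1.571, -0.0, -1.529]
force: [-0.2, -0.2, 0.3]
width: 0.0877
```

move_arm:
  jaw: [0.5,0.8,0.9,1,1]
  offset:
    - [0,0,0]
    - [0,0,0]
    - [0,0,0]
    - [0,0,0]
    - [0,0,0]
  roll: [0,0,0,0,0]
  grip_force: 45

```text
t: 3.82
eef_pos: [0.5057, 0.1205, 0.0819]
ee_rot: [-1.57, 0.0, -1.529]
force: [-0.0, 0.2, 0.1]
width: 0.0435
```

```bash
python3 - <<'E'
from h import *
s=st(); f=arm.grab_frame('side'); save(f,'s2')
E
```

```text
t 3.825 pos [0.5057 0.1205 0.0819] rot [-1.57   0.    -1.529] F [-0.01  0.19  0.11] M [-0.04  0.04 -0.06] w 0.0435
```

View pics/s2.png

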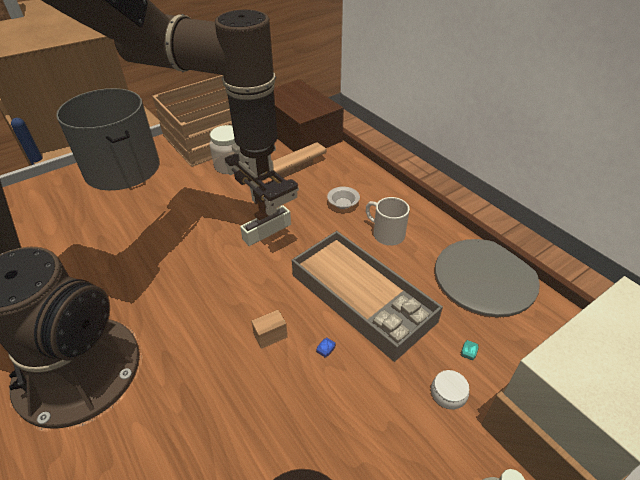

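Still closing; the fingers need more time.

move_arm:
  jaw: [1,1,1,1]
  offset:
    - [0,0,0]
    - [0,0,0]
    - [0,0,0]
    - [0,0,0]
  roll: [0,0,0,0]

```text
t: 4.38
eef_pos: [0.5056, 0.1204, 0.0816]
ee_rot: [-1.571, -0.0, -1.529]
force: [-0.8, -0.2, 0.8]
width: 0.0214
```

```bash
python3 - <<'E'
from h import *
s=st()
E
```

```text
t 4.375 pos [0.5056 0.1204 0.0816] rot [-1.571 -0.    -1.529] F [-0.78 -0.23  0.8 ] M [-0.09 -0.02 -0.03] w 0.0214
```

move_arm:
  jaw: [1,1,1,1,1]
  offset:
    - [0,-0.01,0]
    - [0,-0.025,0]
    - [0,-0.025,0]
    - [0,-0.025,0]
    - [0,-0.015,0]
  roll: [0,0,0,0,-0.073]

```text
t: 5.0
eef_pos: [0.5058, 0.1206, 0.1834]
ee_rot: [-1.569, 0.001, -1.454]
force: [0.9, -0.7, -2.6]
width: 0.022
```

```bash
cat >> h.py <<'E'
T0=np.array([.564,-.1895]);TY=.115
def tray(x,y,z): 
    c,s=np.cos(TY),np.sin(TY); return np.array([T0[0]+c*x-s*y,T0[1]+s*x+c*y,z])
def intray(p):
    c,s=np.cos(TY),np.sin(TY); d=np.asarray(p)[:2]-T0; return np.array([c*d[0]+s*d[1],-s*d[0]+c*d[1],p[2]])
def lm(f,*ths):
    for th in ths: print(th,[(np.round(d['position'],3).tolist(),round(d['p'],2)) for d in arm.landmark_of(f,th)][:8])
E
python3 - <<'E'
from h import *
s=st(); f=arm.grab_frame('scene'); save(f,'a3'); lm(f,'rake_tips','rake_grip')
f=arm.grab_frame('side'); save(f,'b3'); lm(f,'rake_tips')
goto(s,tray(0,.02,.16),-1.4557)
a=cv2.imread('pics/a3.png');b=cv2.imread('pics/b3.png')
cv2.imwrite('pics/c3.png',np.hstack([cv2.resize(a[120:240,290:390],(400,480)),cv2.resize(b[150:270,220:320],(400,480))]))
E
```

```text
t 5.0 pos [0.5058 0.1206 0.1834] rot [-1.569e+00  1.000e-03 -1.454e+00] F [ 0.94 -0.71 -2.61] M [-0.06 -0.06  0.04] w 0.022
rake_tips [([0.51, 0.119, 0.106], 0.61), ([0.729, 0.093, -0.001], 0.2)]
rake_grip [([0.508, 0.12, 0.19], 0.62)]
rake_tips [([0.504, 0.119, 0.104], 0.82), ([0.738, 0.092, 0.002], 0.55)]
delta tool [0.2948 0.0232 0.0218] roll 0.0015 heading -1.4542 y-axis [ 0.001  0.001 -1.   ]
```

View pics/c3.png

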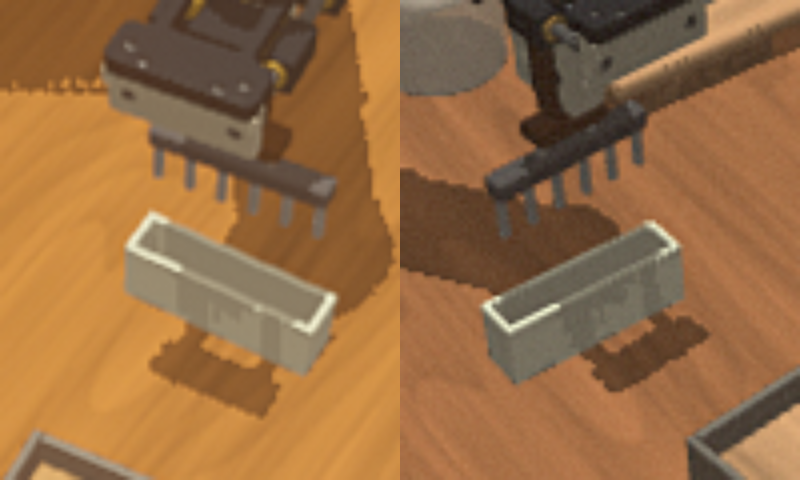

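move_arm:
  jaw: [1,1,1,1,1]
  offset:
    - [0.054,0,0.006]
    - [0.054,0,0.006]
    - [0.054,0,0.005]
    - [0.053,0,0.005]
    - [0,0.03,0]
  roll: [0,0,0,0,0]

```text
t: 5.88
eef_pos: [0.5535, -0.0939, 0.1519]
ee_rot: [-1.568, -0.001, -1.461]
force: [0.3, 0.9, -3.5]
width: 0.022
```

move_arm:
  jaw: [1,1,1,1]
  offset:
    - [0,0.025,0]
    - [0,0.01,0]
    - [0,0,0]
    - [0,0,0]
  roll: [0,0,0,0]

```text
t: 6.38
eef_pos: [0.5528, -0.0904, 0.1174]
ee_rot: [-1.57, -0.0, -1.455]
force: [-0.1, 0.4, -2.4]
width: 0.022
```

```bash
python3 - <<'E'
from h import *
s=st(); print(intray(s['eef_pos']))
E
```

```text
t 6.375 pos [ 0.5528 -0.0904  0.1174] rot [-1.57  -0.    -1.455] F [-0.07  0.35 -2.36] M [-0.07 -0.   -0.02] w 0.022
[0.00026823 0.09977087 0.11740902]
```

move_arm:
  jaw: [1,1]
  offset:
    - [0,0.002,0]
    - [0,0,0]
  roll: [0,0]

```text
t: 6.62
eef_pos: [0.5523, -0.0905, 0.115]
ee_rot: [-1.57, 0.0, -1.455]
force: [0.1, -0.1, -3.2]
width: 0.0219
```

move_arm:
  jaw: [1,1]
  offset:
    - [0,0.002,0]
    - [0,0,0]
  roll: [0,0]

```text
t: 6.88
eef_pos: [0.552, -0.0906, 0.1125]
ee_rot: [-1.571, 0.0, -1.456]
force: [-1.0, 0.5, -1.0]
width: 0.0213
```

move_arm:
  jaw: [1,1]
  offset:
    - [0,0.001,0]
    - [0,0,0]
  roll: [0,0]

```text
t: 7.12
eef_pos: [0.5521, -0.0906, 0.1114]
ee_rot: [-1.571, 0.0, -1.456]
force: [-0.9, 0.1, -2.0]
width: 0.0218
```

```bash
python3 - <<'E'
from h import *
s=st(); f=arm.grab_frame('side'); s=st(); f=arm.grab_frame('side');s=st(); save(f,'b4')
E
```

```text
t 7.125 pos [ 0.5521 -0.0906  0.1114] rot [-1.571  0.    -1.456] F [-0.91  0.12 -1.99] M [-0.    0.03  0.03] w 0.0218
t 7.175 pos [ 0.5521 -0.0906  0.1115] rot [-1.571 -0.    -1.456] F [ 0.11 -0.1  -1.59] M [-0.04 -0.01 -0.04] w 0.0217
t 7.225 pos [ 0.5521 -0.0906  0.1115] rot [-1.571 -0.    -1.456] F [-0.54  1.21 -1.99] M [-0.03 -0.04 -0.02] w 0.022
```

move_arm:
  jaw: [1,1]
  offset:
    - [0,0.002,0]
    - [0,0,0]
  roll: [0,0]

```text
t: 7.48
eef_pos: [0.552, -0.0906, 0.1093]
ee_rot: [-1.571, 0.0, -1.456]
force: [-0.1, 0.2, -1.8]
width: 0.0217
```

move_arm:
  jaw: [1,1]
  offset:
    - [0,0.002,0]
    - [0,0,0]
  roll: [0,0]

```text
t: 7.72
eef_pos: [0.5523, -0.0906, 0.1079]
ee_rot: [-1.57, -0.0, -1.455]
force: [-1.0, 1.2, 1.8]
width: 0.0218
```

move_arm:
  jaw: [1,1,1,1,1]
  offset:
    - [0,-0.008,0]
    - [0.05,0,0]
    - [0.05,0,0]
    - [0.01,0.007,0]
    - [0,0,0]
  roll: [0,0,0,0,0]

```text
t: 8.35
eef_pos: [0.564, -0.2004, 0.1078]
ee_rot: [-1.572, 0.001, -1.457]
force: [-0.4, -0.4, -1.7]
width: 0.0218
```

move_arm:
  jaw: [1,1]
  offset:
    - [0,0.002,0]
    - [0,0,0]
  roll: [0,0]

```text
t: 8.6
eef_pos: [0.5648, -0.1989, 0.1067]
ee_rot: [-1.571, 0.0, -1.454]
force: [-0.1, 0.2, -2.3]
width: 0.0214
```

```bash
python3 - <<'E'
from h import *
s=st();print(intray(s['eef_pos']))
E
```

```text
t 8.6 pos [ 0.5648 -0.1989  0.1067] rot [-1.571  0.    -1.454] F [-0.14  0.16 -2.29] M [-0.04 -0.06 -0.01] w 0.0214
[-0.00030938 -0.00938041  0.10665983]
```

move_arm:
  jaw: [1,1]
  offset:
    - [0,0.001,0]
    - [0,0,0]
  roll: [0,0]

```text
t: 8.85
eef_pos: [0.5648, -0.1994, 0.1056]
ee_rot: [-1.571, 0.0, -1.455]
force: [-0.0, 0.9, -2.8]
width: 0.0216
```

move_arm:
  jaw: [1,1]
  offset:
    - [0,0.001,0]
    - [0,0,0]
  roll: [0,0]

```text
t: 9.1
eef_pos: [0.565, -0.1997, 0.1049]
ee_rot: [-1.57, 0.0, -1.455]
force: [-1.1, 1.2, 1.6]
width: 0.0215
```

```bash
python3 - <<'E'
from h import *
s=st();arm.grab_frame('side');s=st();arm.grab_frame('side');st()
E
```

```text
t 9.1 pos [ 0.565  -0.1997  0.1049] rot [-1.57   0.    -1.455] F [-1.08  1.16  1.6 ] M [0.8  0.27 0.06] w 0.0215
t 9.15 pos [ 0.565  -0.1997  0.1049] rot [-1.57   0.    -1.456] F [-0.51  1.64  1.55] M [0.87 0.24 0.04] w 0.0221
t 9.2 pos [ 0.565  -0.1997  0.1049] rot [-1.57   0.    -1.456] F [-0.24  1.84  1.4 ] M [0.92 0.25 0.01] w 0.0218
```

move_arm:
  jaw: [1,1,1,1,1]
  offset:
    - [0,-0.036,0]
    - [0.05,0,0]
    - [0.05,0,0]
    - [0.024,0,0]
    - [0,0,0]
  roll: [0,0,0,0,0]

```text
t: 9.82
eef_pos: [0.5785, -0.3247, 0.1396]
ee_rot: [-1.572, 0.0, -1.458]
force: [-0.1, -0.0, -1.7]
width: 0.0217
```

```bash
python3 - <<'E'
from h import *
s=st();print(intray(s['eef_pos']));f=arm.grab_frame('side');save(f,'b5')
a=f['pixels'][190:370,285:465];cv2.imwrite('pics/b5c.png',cv2.resize(a,None,fx=3.3,fy=3.3,interpolation=cv2.INTER_CUBIC))
goto(s,tray(0,-.134,.1205),-1.4557)
E
```

```text
t 9.825 pos [ 0.5785 -0.3247  0.1396] rot [-1.572  0.    -1.458] F [-0.09 -0.01 -1.66] M [0.   0.05 0.01] w 0.0217
[-0.00112097 -0.13596229  0.13961743]
delta tool [-0.002   0.0191  0.0011] roll -0.0025 heading -1.4582 y-axis [-0.001  0.    -1.   ]
```

View pics/b5c.png

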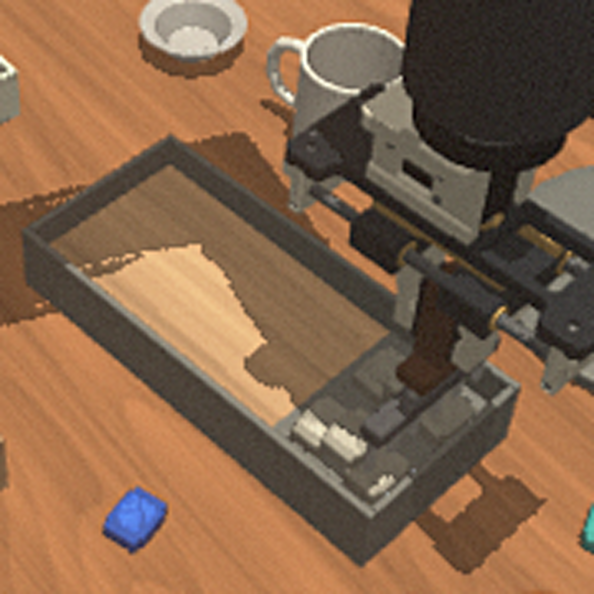

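move_arm:
  jaw: [1,1,1]
  offset:
    - [0,0.012,0.001]
    - [0,0.007,0]
    - [0,0,0]
  roll: [0,0,0]

```text
t: 10.25
eef_pos: [0.5795, -0.3221, 0.1205]
ee_rot: [-1.573, 0.001, -1.455]
force: [0.1, -0.4, -2.5]
width: 0.0216
```

```bash
python3 - <<'E'
from h import *
s=st();print(intray(s['eef_pos']));f=arm.grab_frame('side');save(f,'b6')
a=f['pixels'][280:370,355:465];cv2.imwrite('pics/b6c.png',cv2.resize(a,None,fx=6,fy=6,interpolation=cv2.INTER_CUBIC))
E
```

```text
t 10.25 pos [ 0.5795 -0.3221  0.1205] rot [-1.573e+00  1.000e-03 -1.455e+00] F [ 0.08 -0.4  -2.51] M [-0.05  0.04 -0.06] w 0.0216
[ 0.0002106  -0.13345751  0.12045256]
```

View pics/b6c.png

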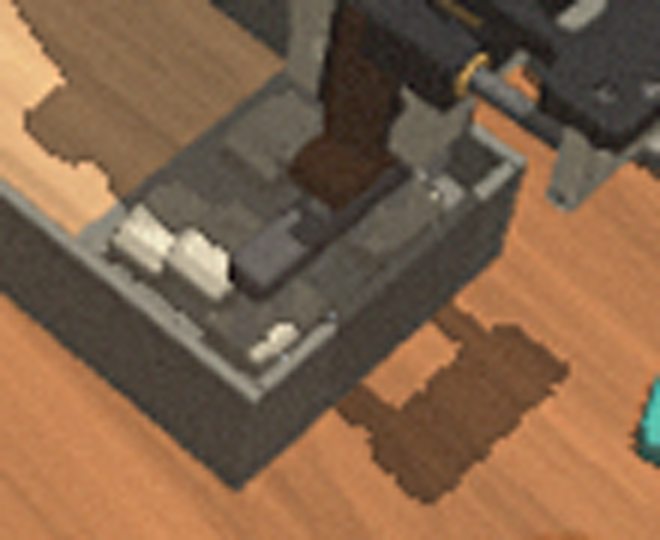

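move_arm:
  jaw: [1,1,1,1,1]
  offset:
    - [-0.008,0,0]
    - [-0.008,0,0]
    - [-0.008,0,0]
    - [-0.008,0,0]
    - [-0.006,0,0]
  roll: [0,0,0,0,0]

```text
t: 10.92
eef_pos: [0.5757, -0.2846, 0.1218]
ee_rot: [-1.57, -0.0, -1.455]
force: [-0.3, -0.5, -2.1]
width: 0.022
```

```bash
python3 - <<'E'
from h import *
s=st();print(intray(s['eef_pos']));f=arm.grab_frame('side');save(f,'b7')
a=f['pixels'][270:360,335:445];cv2.imwrite('pics/b7c.png',cv2.resize(a,None,fx=6,fy=6,interpolation=cv2.INTER_CUBIC))
E
```

```text
t 10.925 pos [ 0.5757 -0.2846  0.1218] rot [-1.57  -0.    -1.455] F [-0.33 -0.52 -2.13] M [-0.31 -0.07  0.02] w 0.022
[ 0.00073602 -0.09585977  0.12180917]
```

View pics/b7c.png

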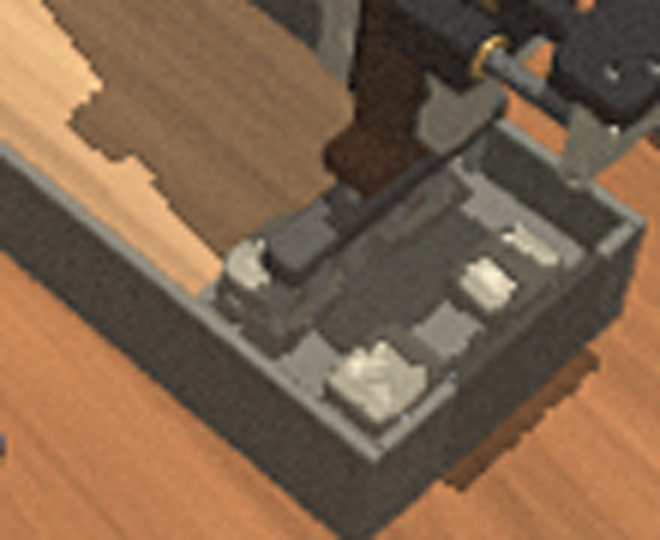

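move_arm:
  jaw: [1,1,1,1,1]
  offset:
    - [-0.008,0.001,0]
    - [-0.008,0,0]
    - [-0.008,0,0]
    - [-0.006,0,0]
    - [0,0,0]
  roll: [0,0,0,0,0]

```text
t: 11.6
eef_pos: [0.5722, -0.2549, 0.1206]
ee_rot: [-1.571, 0.0, -1.455]
force: [-0.3, 0.9, -2.1]
width: 0.0217
```

```bash
python3 - <<'E'
from h import *
s=st();print(intray(s['eef_pos']));f=arm.grab_frame('side');save(f,'b8')
a=f['pixels'][260:360,325:445];cv2.imwrite('pics/b8c.png',cv2.resize(a,None,fx=6,fy=6,interpolation=cv2.INTER_CUBIC))
E
```

```text
t 11.6 pos [ 0.5722 -0.2549  0.1206] rot [-1.571  0.    -1.455] F [-0.34  0.9  -2.08] M [-0.15 -0.03 -0.02] w 0.0217
[ 0.00062755 -0.06588711  0.12062363]
```

View pics/b8c.png

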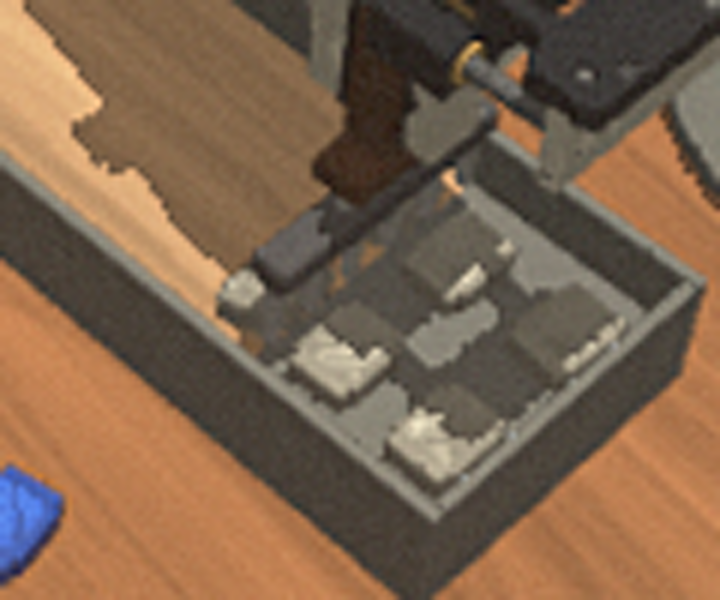

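```bash
python3 - <<'E'
from h import *
f=arm.grab_frame('scene');save(f,'a8')
a=f['pixels'][220:395,215:365];cv2.imwrite('pics/a8c.png',cv2.resize(a,None,fx=3.4,fy=3.4,interpolation=cv2.INTER_CUBIC))
E
```

View pics/a8c.png

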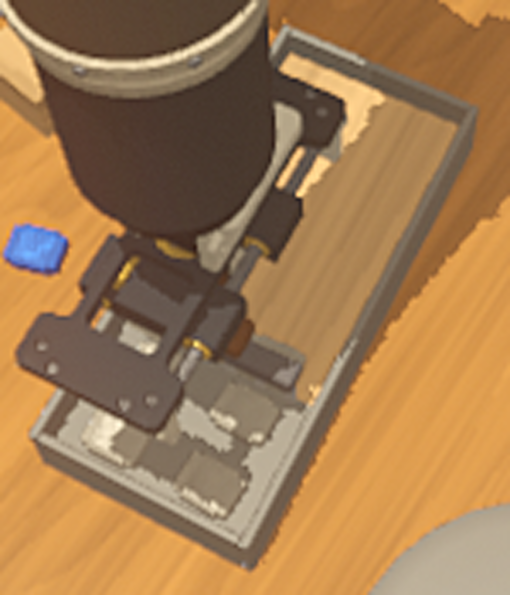

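move_arm:
  jaw: [1,1,1,1]
  offset:
    - [0,-0.03,0]
    - [0.02,0,0.0005]
    - [0.0205,0,0]
    - [0,0,0]
  roll: [0,0,0,0]

```text
t: 12.2
eef_pos: [0.5766, -0.2975, 0.1491]
ee_rot: [-1.573, 0.001, -1.458]
force: [-0.4, 0.3, -2.3]
width: 0.022
```

```bash
python3 - <<'E'
from h import *
s=st();print(intray(s['eef_pos']))
f=arm.grab_frame('side');save(f,'b9')
a=f['pixels'][230:360,285:445];cv2.imwrite('pics/b9c.png',cv2.resize(a,None,fx=4.6,fy=4.6,interpolation=cv2.INTER_CUBIC))
for d in arm.landmark_of(f,'chip1')[:9]: print(intray(d['position']).round(3),round(d['p'],2))
f=arm.grab_frame('wrist');save(f,'w9')
for d in arm.landmark_of(f,'chip1')[:9]: print(intray(d['position']).round(3),round(d['p'],2))
E
```

```text
t 12.2 pos [ 0.5766 -0.2975  0.1491] rot [-1.573e+00  1.000e-03 -1.458e+00] F [-0.44  0.34 -2.32] M [ 0.04 -0.02 -0.01] w 0.022
[ 0.00015667 -0.1087718   0.14906348]
[-0.15  -0.043  0.009] 0.77
[ 0.032 -0.126  0.036] 0.75
[ 0.026 -0.051  0.032] 0.73
[-0.028 -0.052  0.033] 0.72
[-0.031 -0.082  0.033] 0.66
[ 0.059 -0.241  0.008] 0.66
[ 0.027 -0.084  0.034] 0.52
[-0.027 -0.125  0.028] 0.49
[ 0.029 -0.052  0.029] 0.96
[-0.023 -0.083  0.033] 0.82
[ 0.061 -0.245  0.005] 0.82
[ 0.033 -0.127  0.032] 0.59
[-0.032 -0.056  0.033] 0.59
[-0.031 -0.129  0.028] 0.57
[ 0.027 -0.087  0.035] 0.56
```

View pics/b9c.png

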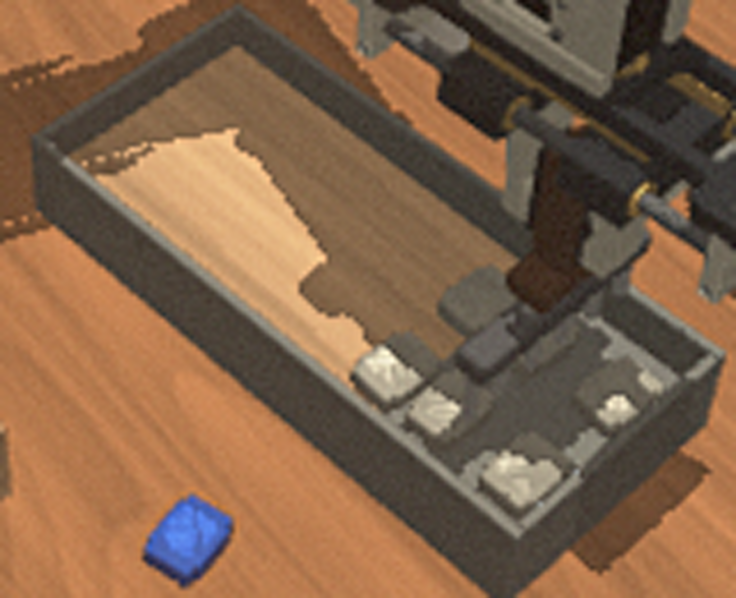

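View pics/w9.png

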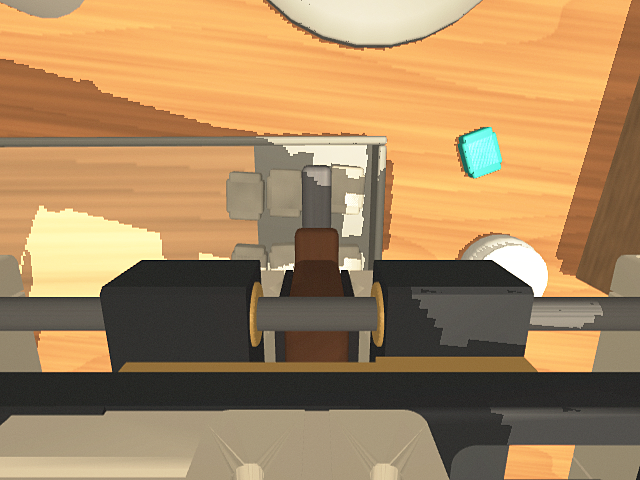

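move_arm:
  jaw: [1,1,1]
  offset:
    - [0,0.02,0]
    - [0,0.005,0]
    - [0,0,0]
  roll: [0,0,0]

```text
t: 12.78
eef_pos: [0.5772, -0.2953, 0.1254]
ee_rot: [-1.572, 0.0, -1.455]
force: [0.1, -0.4, -1.4]
width: 0.0222
```

```bash
python3 - <<'E'
from h import *
s=st();print(intray(s['eef_pos']));goto(s,tray(0,-.106,.1035),-1.4557)
E
```

```text
t 12.775 pos [ 0.5772 -0.2953  0.1254] rot [-1.572  0.    -1.455] F [ 0.15 -0.38 -1.37] M [ 0.01 -0.04  0.01] w 0.0222
[ 0.00097352 -0.10665723  0.12535074]
delta tool [-0.0007  0.0219 -0.001 ] roll 0.0006 heading -1.4551 y-axis [-0.001  0.    -1.   ]
```

move_arm:
  jaw: [1,1,1,1]
  offset:
    - [0,0.01,-0.0005]
    - [0,0.007,0]
    - [0,0.003,0]
    - [0,0,0]
  roll: [0,0,0,0]

```text
t: 13.28
eef_pos: [0.5767, -0.2957, 0.1053]
ee_rot: [-1.571, 0.0, -1.456]
force: [-0.4, -0.5, -2.7]
width: 0.0217
```

move_arm:
  jaw: [1,1]
  offset:
    - [0,0.001,0]
    - [0,0,0]
  roll: [0,0]

```text
t: 13.52
eef_pos: [0.5769, -0.2957, 0.1047]
ee_rot: [-1.571, -0.0, -1.456]
force: [-0.5, -0.4, -2.1]
width: 0.022
```

move_arm:
  jaw: [1,1]
  offset:
    - [0,0.001,0]
    - [0,0,0]
  roll: [0,0]

```text
t: 13.78
eef_pos: [0.5769, -0.2957, 0.1037]
ee_rot: [-1.571, -0.0, -1.456]
force: [0.5, -0.2, -1.8]
width: 0.0218
```

```bash
python3 - <<'E'
from h import *
s=st();print(intray(s['eef_pos']))
E
```

```text
t 13.775 pos [ 0.5769 -0.2957  0.1037] rot [-1.571 -0.    -1.456] F [ 0.46 -0.24 -1.78] M [-0.09 -0.1  -0.02] w 0.0218
[ 0.00067556 -0.10694068  0.10366231]
```

move_arm:
  jaw: [1,1]
  offset:
    - [0,0.0007,0]
    - [0,0,0]
  roll: [0,0]

```text
t: 14.02
eef_pos: [0.577, -0.2957, 0.1033]
ee_rot: [-1.57, -0.0, -1.455]
force: [0.1, 0.7, 2.1]
width: 0.0216
```

move_arm:
  jaw: [1,1,1,1]
  offset:
    - [-0.003,0.0005,0]
    - [-0.003,0,0]
    - [-0.003,0,0]
    - [-0.003,0,0]
  roll: [0,0,0,0]

```text
t: 14.52
eef_pos: [0.5759, -0.2838, 0.1028]
ee_rot: [-1.57, -0.001, -1.455]
force: [0.1, -4.8, 3.6]
width: 0.0218
```

```bash
python3 - <<'E'
from h import *
s=st();print(intray(s['eef_pos']))
E
```

```text
t 14.525 pos [ 0.5759 -0.2838  0.1028] rot [-1.570e+00 -1.000e-03 -1.455e+00] F [ 0.05 -4.85  3.56] M [-1.78 -0.17  0.04] w 0.0218
[ 0.0010442  -0.09508152  0.10282349]
```

move_arm:
  jaw: [1,1,1,1,1]
  offset:
    - [-0.004,0,0]
    - [-0.004,0,0]
    - [-0.004,0,0]
    - [-0.004,0,0]
    - [-0.004,0,0]
  roll: [0,0,0,0,0]

```text
t: 15.15
eef_pos: [0.5733, -0.2637, 0.1025]
ee_rot: [-1.571, -0.0, -1.456]
force: [0.5, -4.5, 4.7]
width: 0.022
```

```bash
python3 - <<'E'
from h import *
s=st();print(intray(s['eef_pos']))
E
```

```text
t 15.15 pos [ 0.5733 -0.2637  0.1025] rot [-1.571 -0.    -1.456] F [ 0.5  -4.52  4.73] M [-2.37 -0.36  0.02] w 0.022
[ 0.00069631 -0.07480825  0.10252498]
```

move_arm:
  jaw: [1,1,1,1,1]
  offset:
    - [-0.004,-0.0002,0]
    - [-0.004,0,0]
    - [-0.004,0,0]
    - [-0.004,-0.0001,0]
    - [-0.004,-0.0001,0]
  roll: [0,0,0,0,0]

```text
t: 15.78
eef_pos: [0.5708, -0.2438, 0.1028]
ee_rot: [-1.571, -0.0, -1.456]
force: [1.3, -5.2, 4.7]
width: 0.0216
```

```bash
python3 - <<'E'
from h import *
s=st();print(intray(s['eef_pos']));f=arm.grab_frame('side');save(f,'b10')
a=f['pixels'][220:360,285:445];cv2.imwrite('pics/b10c.png',cv2.resize(a,None,fx=4.2,fy=4.2,interpolation=cv2.INTER_CUBIC))
st()
E
```

```text
t 15.775 pos [ 0.5708 -0.2438  0.1028] rot [-1.571 -0.    -1.456] F [ 1.31 -5.22  4.7 ] M [-2.33 -0.32  0.  ] w 0.0216
[ 0.00050648 -0.05475783  0.10276753]
t 15.825 pos [ 0.5707 -0.2434  0.1027] rot [-1.571  0.    -1.456] F [ 0.64 -4.68  4.19] M [-1.89 -0.31 -0.03] w 0.0218
```

View pics/b10c.png

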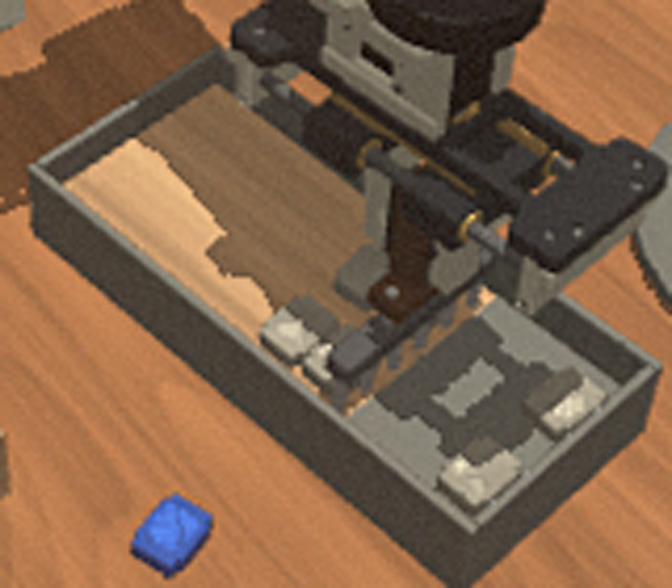

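move_arm:
  jaw: [1,1,1,1,1]
  offset:
    - [-0.004,-0.0002,0]
    - [-0.004,-0.0001,0]
    - [-0.004,-0.0001,0]
    - [-0.004,-0.0001,0]
    - [-0.004,-0.0001,0]
  roll: [0,0,0,0,0]

```text
t: 16.45
eef_pos: [0.5684, -0.2241, 0.1033]
ee_rot: [-1.571, -0.0, -1.456]
force: [0.4, -5.5, 3.5]
width: 0.0214
```

move_arm:
  jaw: [1,1,1,1,1]
  offset:
    - [-0.004,-0.0002,0]
    - [-0.004,-0.0001,0]
    - [-0.004,-0.0001,0]
    - [-0.004,-0.0001,0]
    - [-0.004,-0.0001,0]
  roll: [0,0,0,0,0]

```text
t: 17.08
eef_pos: [0.566, -0.2042, 0.1039]
ee_rot: [-1.571, -0.0, -1.456]
force: [0.5, -5.9, 4.2]
width: 0.0219
```

```bash
python3 - <<'E'
from h import *
s=st();print(intray(s['eef_pos']));f=arm.grab_frame('side');save(f,'b11')
a=f['pixels'][220:360,285:445];cv2.imwrite('pics/b11c.png',cv2.resize(a,None,fx=4.2,fy=4.2,interpolation=cv2.INTER_CUBIC))
st()
E
```

```text
t 17.075 pos [ 0.566  -0.2042  0.1039] rot [-1.571 -0.    -1.456] F [ 0.47 -5.86  4.24] M [-2.52 -0.31 -0.02] w 0.0219
[ 0.00033169 -0.01485544  0.10389428]
t 17.125 pos [ 0.566  -0.2038  0.1039] rot [-1.571  0.    -1.456] F [-0.17 -3.49  4.01] M [-1.87 -0.3  -0.02] w 0.022
```

View pics/b11c.png

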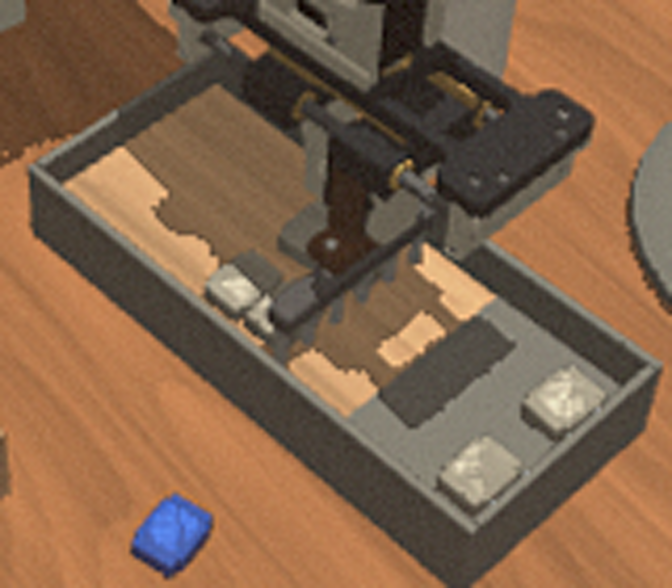

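move_arm:
  jaw: [1,1,1,1,1]
  offset:
    - [-0.004,-0.0002,0]
    - [-0.004,-0.0001,0]
    - [-0.004,-0.0001,0]
    - [-0.004,-0.0001,0]
    - [-0.004,-0.0001,0]
  roll: [0,0,0,0,0]

```text
t: 17.75
eef_pos: [0.5637, -0.1844, 0.1045]
ee_rot: [-1.571, -0.0, -1.456]
force: [0.8, -4.9, 4.6]
width: 0.0221
```

move_arm:
  jaw: [1,1,1,1]
  offset:
    - [-0.004,-0.0001,0]
    - [-0.004,-0.0001,0]
    - [-0.003,-0.0001,0]
    - [0,0,0]
  roll: [0,0,0,0]

```text
t: 18.25
eef_pos: [0.5624, -0.1733, 0.1048]
ee_rot: [-1.571, 0.0, -1.456]
force: [0.7, -3.6, 4.5]
width: 0.0215
```

```bash
python3 - <<'E'
from h import *
s=st();print(intray(s['eef_pos']));f=arm.grab_frame('side');save(f,'b12')
a=f['pixels'][220:360,285:445];cv2.imwrite('pics/b12c.png',cv2.resize(a,None,fx=4.2,fy=4.2,interpolation=cv2.INTER_CUBIC))
for d in arm.landmark_of(f,'chip1')[:9]: print(intray(d['position']).round(3),round(d['p'],2))
E
```

```text
t 18.25 pos [ 0.5624 -0.1733  0.1048] rot [-1.571  0.    -1.456] F [ 0.74 -3.64  4.48] M [-1.64 -0.17 -0.02] w 0.0215
[0.00026415 0.0163105  0.10475101]
[ 0.06  -0.239  0.006] 0.82
[-0.029 -0.124  0.031] 0.81
[ 0.032 -0.13   0.04 ] 0.77
[-0.152 -0.044  0.01 ] 0.74
[0.019 0.06  0.035] 0.63
[-0.031  0.061  0.036] 0.6
[-0.029  0.034  0.034] 0.54
[-0.027  0.316  0.002] 0.22
```

View pics/b12c.png

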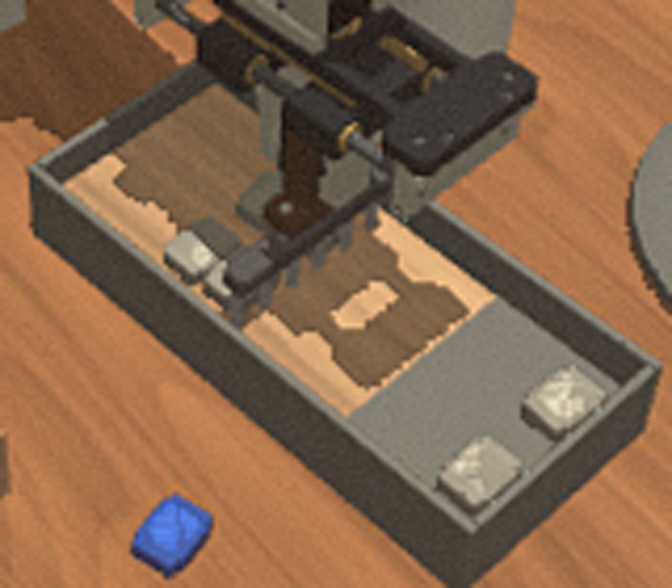

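move_arm:
  jaw: [1,1,1,1,1]
  offset:
    - [0.004,-0.0005,0]
    - [0,-0.03,0]
    - [0,-0.045,0]
    - [-0.03,0,0]
    - [-0.05,0,0]
  roll: [0,0,0,0,0]

```text
t: 18.98
eef_pos: [0.5528, -0.0976, 0.1792]
ee_rot: [-1.573, 0.001, -1.459]
force: [0.9, 0.1, -1.8]
width: 0.0218
```

move_arm:
  jaw: [1,1,1,1,1]
  offset:
    - [-0.05,0,-0.005]
    - [-0.05,0,-0.005]
    - [-0.05,0,-0.005]
    - [-0.04,0,-0.005]
    - [0,0,0]
  roll: [0,0,0,0.073,0]

```text
t: 19.6
eef_pos: [0.5105, 0.0906, 0.1791]
ee_rot: [-1.574, 0.0, -1.527]
force: [0.1, -1.0, -2.1]
width: 0.0219
```

```bash
python3 - <<'E'
from h import *
s=st();goto(s,[.5057,.1205,.0816],-1.529)
f=arm.grab_frame('side');save(f,'b13')
for d in arm.landmark_of(f,'chip1')[:9]: print(intray(d['position']).round(3),round(d['p'],2))
g=arm.grab_frame('scene');save(g,'a13')
for d in arm.landmark_of(g,'chip1')[:9]: print(intray(d['position']).round(3),round(d['p'],2))
cv2.imwrite('pics/c13.png',np.hstack([cv2.resize(f['pixels'][220:365,285:445],(450,408),interpolation=cv2.INTER_CUBIC),cv2.resize(g['pixels'][220:395,215:365],(350,408),interpolation=cv2.INTER_CUBIC)]))
E
```

```text
t 19.6 pos [0.5105 0.0906 0.1791] rot [-1.574  0.    -1.527] F [ 0.08 -0.99 -2.13] M [-0.12 -0.03  0.03] w 0.0219
delta tool [-0.03    0.0975 -0.0032] roll 0.0023 heading -1.5267 y-axis [-0.003  0.    -1.   ]
[-0.149 -0.041  0.009] 0.8
[ 0.027 -0.127  0.034] 0.68
[0.026 0.035 0.04 ] 0.65
[ 0.058 -0.24   0.009] 0.58
[-0.03   0.062  0.036] 0.48
[0.02  0.061 0.034] 0.43
[ 0.057 -0.239  0.006] 0.79
[-0.032  0.065  0.041] 0.78
[-0.151 -0.039  0.007] 0.78
[-0.03   0.035  0.036] 0.61
[0.022 0.061 0.041] 0.6
[-0.031 -0.132  0.029] 0.57
[ 0.031 -0.127  0.031] 0.53
[0.023 0.035 0.034] 0.49
```

View pics/c13.png

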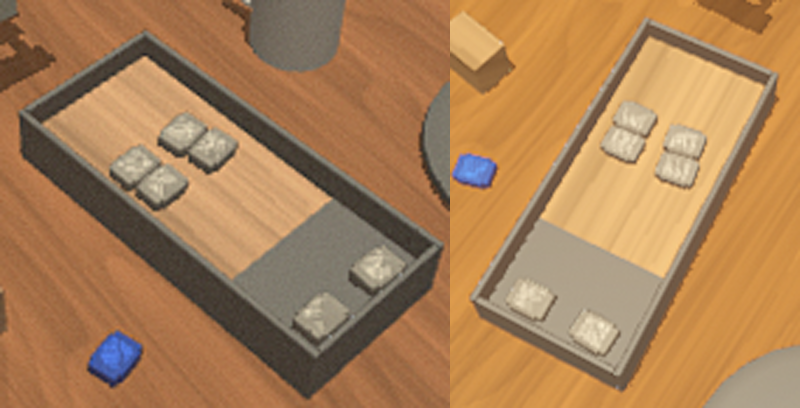

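```bash
python3 - <<'E'
import cv2,numpy as np
b=cv2.imread('pics/b13.png');a=cv2.imread('pics/a13.png')
cv2.imwrite('pics/c14.png',np.hstack([cv2.resize(b[250:300,315:375],(400,333),interpolation=cv2.INTER_CUBIC),cv2.resize(a[255:305,275:335],(400,333),interpolation=cv2.INTER_CUBIC)]))
E
```

```text
(no output)
```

View pics/c14.png

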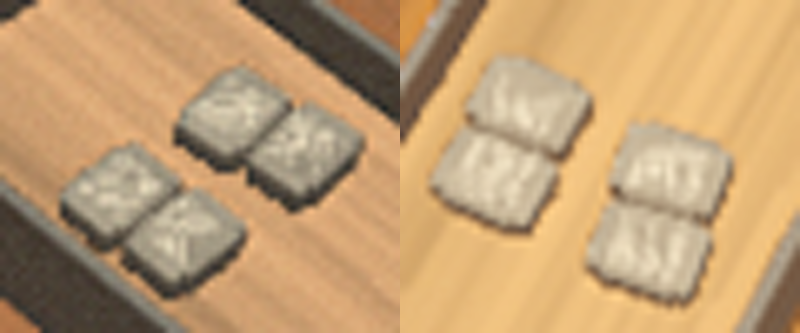

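move_arm:
  jaw: [1,1,1]
  offset:
    - [-0.03,0,-0.003]
    - [0,0,0]
    - [0,0,0]
  roll: [0.002,0,0]

```text
t: 20.18
eef_pos: [0.5079, 0.1175, 0.1801]
ee_rot: [-1.572, -0.0, -1.531]
force: [0.8, -1.2, -1.4]
width: 0.0219
```

```bash
python3 - <<'E'
from h import *
s=st();goto(s,[.5057,.1205,.0816],-1.529)
f=arm.grab_frame('side');lm(f,'rake_tips','caddy');g=arm.grab_frame('scene');lm(g,'rake_tips','caddy')
cv2.imwrite('pics/c15.png',np.hstack([cv2.resize(g['pixels'][120:240,290:390],(400,480)),cv2.resize(f['pixels'][150:270,220:320],(400,480))]))
E
```

```text
t 20.175 pos [0.5079 0.1175 0.1801] rot [-1.572 -0.    -1.531] F [ 0.83 -1.18 -1.4 ] M [-0.05 -0.05 -0.01] w 0.0219
delta tool [-0.0031  0.0985 -0.002 ] roll -0.0023 heading -1.5313 y-axis [-0.001 -0.    -1.   ]
rake_tips [([0.506, 0.117, 0.103], 0.84)]
caddy [([0.505, 0.121, -0.001], 0.76)]
rake_tips [([0.511, 0.116, 0.102], 0.6)]
caddy [([0.508, 0.114, 0.002], 0.55)]
```

View pics/c15.png

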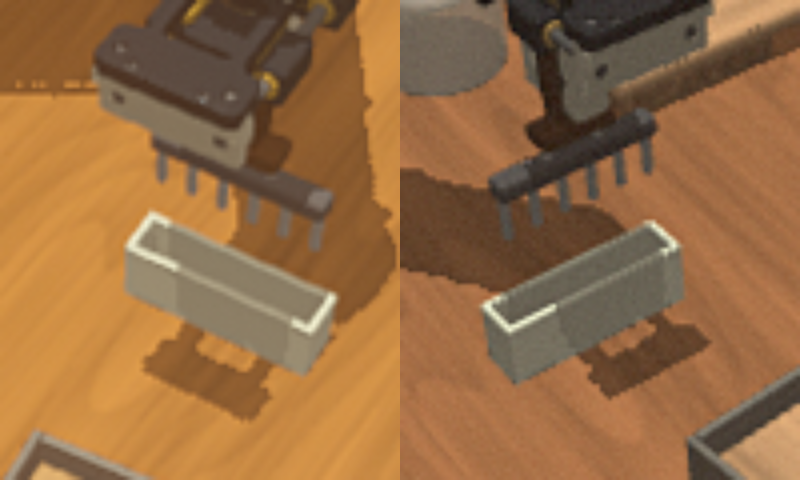

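move_arm:
  jaw: [1,1,1,1]
  offset:
    - [-0.003,0.02,-0.002]
    - [0,0.02,0]
    - [0,0,0]
    - [0,0,0]
  roll: [-0.002,0,0,0]

```text
t: 20.98
eef_pos: [0.5064, 0.1213, 0.1411]
ee_rot: [-1.57, 0.0, -1.528]
force: [-0.8, -0.8, -1.4]
width: 0.0219
```

```bash
python3 - <<'E'
from h import *
s=st();goto(s,[.5057,.1205,.0816],-1.529)
E
```

```text
t 20.975 pos [0.5064 0.1213 0.1411] rot [-1.57   0.    -1.528] F [-0.82 -0.79 -1.42] M [-0.01 -0.06  0.03] w 0.0219
delta tool [ 0.0008  0.0595 -0.0008] roll 0.0006 heading -1.5284 y-axis [ 0.001  0.    -1.   ]
```

Tips are at about 63 mm, the caddy rim at 45 mm. Lowering in.

move_arm:
  jaw: [1,1,1,1]
  offset:
    - [0.001,0.012,-0.001]
    - [0,0.012,0]
    - [0,0.006,0]
    - [0,0,0]
  roll: [0,0,0,0]

```text
t: 21.48
eef_pos: [0.5046, 0.12, 0.1097]
ee_rot: [-1.572, -0.001, -1.529]
force: [0.0, -0.2, -1.9]
width: 0.0222
```

move_arm:
  jaw: [1,1,1,1]
  offset:
    - [0,0.012,0]
    - [0,0.01,0]
    - [0,0.004,0]
    - [0,0,0]
  roll: [0,0,0,0]

```text
t: 21.98
eef_pos: [0.5048, 0.1201, 0.0839]
ee_rot: [-1.572, -0.001, -1.529]
force: [0.7, 0.1, -2.9]
width: 0.022
```

```bash
python3 - <<'E'
from h import *
s=st();goto(s,[.5057,.1205,.0816],-1.529)
E
```

```text
t 21.975 pos [0.5048 0.1201 0.0839] rot [-1.572e+00 -1.000e-03 -1.529e+00] F [ 0.68  0.1  -2.94] M [-0.04  0.01  0.04] w 0.022
delta tool [-0.0004  0.0023  0.001 ] roll 0.0004 heading -1.5286 y-axis [-0.001 -0.001 -1.   ]
```

move_arm:
  jaw: [1,1,1]
  offset:
    - [0,0.001,0]
    - [0,0.001,0]
    - [0,0,0]
  roll: [0,0,0]

```text
t: 22.35
eef_pos: [0.505, 0.1202, 0.0825]
ee_rot: [-1.571, 0.0, -1.529]
force: [0.1, 0.2, -2.6]
width: 0.0218
```

move_arm:
  jaw: [1,1]
  offset:
    - [0,0.0005,0]
    - [0,0,0]
  roll: [0,0]

```text
t: 22.6
eef_pos: [0.5049, 0.1202, 0.0819]
ee_rot: [-1.571, 0.0, -1.529]
force: [0.5, -0.1, -1.9]
width: 0.0217
```

move_arm:
  jaw: [1,1]
  offset:
    - [0,0.0008,0]
    - [0,0,0]
  roll: [0,0]

```text
t: 22.85
eef_pos: [0.5051, 0.1202, 0.0813]
ee_rot: [-1.571, 0.0, -1.528]
force: [-1.2, 0.7, 1.2]
width: 0.0221
```

move_arm:
  jaw: [0.7,0.6,0.5,0.4,0.3]
  offset:
    - [0,0,0]
    - [0,0,0]
    - [0,0,0]
    - [0,0,0]
    - [0,0,0]
  roll: [0,0,0,0,0]

```text
t: 23.48
eef_pos: [0.5049, 0.1202, 0.081]
ee_rot: [-1.571, -0.0, -1.529]
force: [0.2, -0.2, -0.2]
width: 0.0573
```

move_arm:
  jaw: [0,0,0,0,0]
  offset:
    - [0,0,0]
    - [0,-0.01,0]
    - [0,-0.03,0]
    - [0,-0.04,0]
    - [0,-0.05,0]
  roll: [0,0,0,0,0]

```text
t: 24.1
eef_pos: [0.5044, 0.1199, 0.2125]
ee_rot: [-1.572, -0.001, -1.528]
force: [0.5, -0.1, 0.7]
width: 0.0876
```

move_arm:
  jaw: [0,0,0,0,0]
  offset:
    - [-0.05,-0.02,0]
    - [-0.05,0,0]
    - [-0.05,0,0]
    - [-0.05,0,0]
    - [0,0,0]
  roll: [0,0,0,0,0]

```text
t: 24.72
eef_pos: [0.4962, 0.3229, 0.2312]
ee_rot: [-1.571, 0.0, -1.526]
force: [-0.1, -0.9, -0.9]
width: 0.0882
```

```bash
python3 - <<'E'
from h import *
s=st()
f=arm.grab_frame('side');lm(f,'rake_grip','caddy');g=arm.grab_frame('scene');lm(g,'rake_grip')
save(f,'bf');save(g,'af')
for h in (f,g):
  for d in arm.landmark_of(h,'chip1')[:9]: print(intray(d['position']).round(3),round(d['p'],2))
cv2.imwrite('pics/cf.png',np.hstack([cv2.resize(g['pixels'][120:395,205:405],(400,550)),cv2.resize(f['pixels'][150:370,225:385],(400,550))]))
E
```

```text
t 24.725 pos [0.4962 0.3229 0.2312] rot [-1.571  0.    -1.526] F [-0.09 -0.86 -0.91] M [-0.18  0.06 -0.03] w 0.0882
rake_grip [([0.506, 0.121, 0.092], 0.84)]
caddy [([0.504, 0.122, 0.003], 0.96)]
rake_grip [([0.505, 0.12, 0.087], 0.97), ([0.582, -0.152, 0.039], 0.61)]
[-0.028 -0.125  0.03 ] 0.77
[-0.147 -0.043  0.007] 0.74
[0.02  0.061 0.036] 0.7
[0.025 0.032 0.036] 0.59
[-0.028  0.062  0.037] 0.57
[ 0.033 -0.126  0.038] 0.53
[-0.034 -0.132  0.031] 0.82
[-0.03   0.034  0.037] 0.79
[0.021 0.06  0.04 ] 0.55
[ 0.031 -0.128  0.033] 0.53
[0.024 0.037 0.038] 0.53
[-0.037  0.061  0.044] 0.47
[-0.15  -0.037  0.008] 0.46
```

View pics/cf.png

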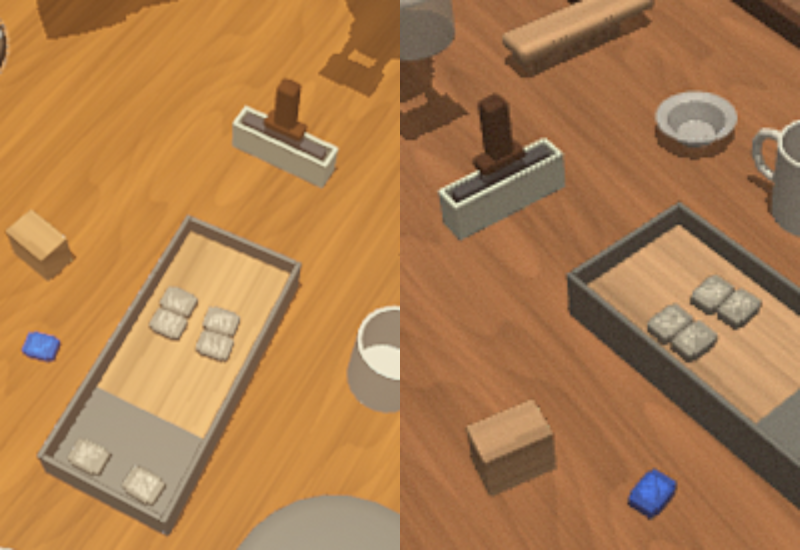

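View pics/bf.png

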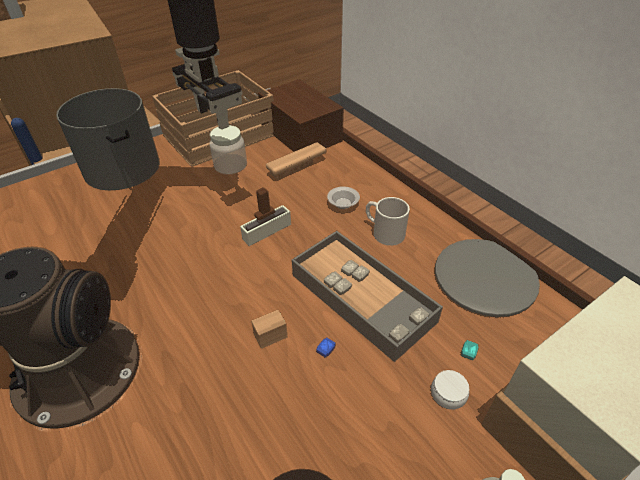

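```bash
python3 - <<'E'
from h import *
st(); print(arm.job_done())
E
```

```text
t 25.075 pos [0.4967 0.3191 0.2315] rot [-1.57  0.   -1.53] F [-0.12  0.89  0.42] M [-0.06 -0.04  0.  ] w 0.0874
the job is handed in; nothing more can be done
None
```

The six chips now lie in one layer along the tray, two in each third, and the rake is standing in its caddy again. I handed the job in at 25.1 s of the 61 s allowed.

**What I did**
- I took the rake and touched the board at two places. It rises towards +y by about 0.027 rad.
- With the tines just above the bottom layer, I pushed the two top chips over the second row. They dropped flat in front of it.
- With the tines on the floor, I raked the second row and those two chips along the tray, past the middle. The rake pressed with about 6 to 7 N, and the highest reading was about 7 N, under the 12 N limit.
- I put the rake back, opened the gripper and moved the arm away.

**Last checks, from both cameras**
- **Chips:** all lie flat, none on another, and only the rake moved them. Along the tray they sit at about y = -128, +35 and +62 mm, two at each.
- **Margins:** the middle and far pairs lie side by side, touching or nearly so, about 11 to 15 mm either side of the +50 mm boundary. The tray's position is good to about 2 to 3 mm.
- **Rake and the rest:** the rake is upright in the caddy at its starting place, and the other things look undisturbed.

**What disagreed**
- The networks put the middle and far pairs about 27 mm apart; I expected 32 mm from the chip sizes. The enlarged pictures show no overlap.
- In some frames they missed a chip, and one reported a false rake. The two cameras together showed all six chips.

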